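Show a pressed sweet's moulded underside to the inspection camera

TASK

Open the sweet press: lift its sprung index plunger, swing the press head aside and let the plunger drop fully home in the parking hole. Then take the pressed sweet off the lower die and hold it up to the inspection camera, its moulded underside squarely facing the lens about 12 cm away, centred in the picture with its long side running up and down the picture. Finish while still holding it there in the air, the head left parked; keep off the camera and leave the other things on the bench where they are.

Things in the scene. Friction and masses are not known exactly. Their poses are not given: they have to be found in the camera images.
- sweet_mid (a point): centre of the pressed sweet: ivory hard-sugar block, 60 mm long (x), 36 wide (y), 16 thick (z, up), 30-65 g, ends alike, flower in 1.4 mm relief under it (-z face). Lies on the lower die under the head, centre 68 mm above the table; the die is 30 mm wide, so fingers can reach down beside it to 35 mm above the table. Stops at its short ends rise 3 mm above the die top; friction alone holds it.
- knob_mid (a point): centre of the round black plunger knob (26 mm diameter, 28 high) on the swing arm, 65 mm from the column axis, 179 mm above the table when home; moves with head and plunger. x: along the arm towards the column; z up. Its underside is 15 mm above the flat arm (44 mm wide). The handwheel rim (top 189 mm above the table) begins 58 mm from it, away from the column; hub cap top at 166 mm.
- column (a point): point on the axis about which the press head swings, 179 mm above the table (knob height). Fixed to the press: its x axis points from the lower die to the column (170 mm apart), z up.
- swing_head (a joint): swing of the press head about the column, rad: 0 = over the die (start, locked by the plunger), growing counter-clockwise seen from above. Parking hole at 1.047 rad (60 degrees); a stop ends the swing 0.03 rad beyond it. Hinge friction about 0.15 N m: it stays where it is left.
- plunger (a joint): lift of the index plunger, m: 0 = fully home in a hole, 0.014 = top of its stroke. It must be lifted over 0.009 before the head can swing; released between the holes it rides on the index plate at about 0.009. Its spring pushes down with 6 N at 0, 10 N at the top. The 8 mm round-ended pin has 1.5 mm of play each way in its hole.
- lens (a point): centre of the camera's front glass, 150 mm above the table, in a white ring light 72 mm across. z: optical axis, out of the lens, 35 degrees from vertical, leaning to the camera's front. x: up in the camera's picture; y: level. Wanted: sweet's centre on this z axis 120 mm out, its z along this z (underside to the lens), its long side along this x.
- press: the press, fixed: base 130 mm wide, 22 high, from 60 mm before to 230 mm behind its origin, which lies on the table under the middle of the lower die; x towards the column, z up. Lower die, column, round index plate on the column (162 mm across, top 126 mm above the table) and swing head belong to it.
- camera: the camera's stand, fixed: base plate 90 x 90 x 10 mm with a 16 mm post behind the lens. Origin on the table straight below the lens glass; its front (-x) is the side to which the lens leans.
- squeeze_bottle: bystander: squeeze bottle with orange colouring, 60 mm diameter, 165 mm high, origin at the centre of its foot
- steel_cup: bystander: steel cup, 68 mm diameter, 85 mm high, origin at the centre of its foot
- wood_mould: bystander: wooden hand mould lying flat, 170 x 60 x 26 mm, origin at the centre of its underside
Things that resemble listed ones, but are neither listed nor needed, are in the scene too. What is shaped like the camera but purple or yellow is not meant.

How it is judged:
On the way, in this order (a step that is already met when the one before it is completed fails the run):
1. the press head is swung to its parking hole and the plunger has dropped home, the sweet still on the die (value of joint swing_head above 0.99 rad and value of joint plunger below 0.002 m and distance between sweet_mid and press below 0.075 m), for 0.2 s.
2. the sweet is lifted clear of the press in the fingers (height (world z) of sweet_mid above 0.1 m and contact force between sweet and the fingers above 1 N and contact force between sweet and press below 0.2 N), for 0.2 s.
At the end, for the whole second after the job is handed in: Head at its parking hole (over 0.99 rad), plunger home (within 2 mm); sweet held still in the fingers touching nothing else, over 200 mm up, 100-140 mm before the lens, within 18 mm of its axis, underside to the lens within 0.2 rad, long side within 0.2 rad of the picture's up-down (value of joint swing_head above 0.99 rad and value of joint plunger below 0.002 m and contact force between sweet and the fingers above 1 N and contact force between sweet and press below 0.2 N and contact force between sweet and camera below 0.2 N and height (world z) of sweet_mid above 0.2 m and z of sweet_mid in the frame of lens between 0.1 and 0.14 m and x of sweet_mid in the frame of lens between -0.018 and 0.018 m and y of sweet_mid in the frame of lens between -0.018 and 0.018 m and angle between the z axis of sweet_mid and the z axis of lens, either way round below 0.2 rad and angle between sweet_mid's own z axis and vertical below 1.2 rad and angle between the x axis of sweet_mid and the x axis of lens, either way round below 0.2 rad and linear speed of sweet below 0.02 m/s); the arm keeps its last pose, push and grip.
It fails at once if the camera or its stand is touched with more than 3 N (contact force between anything else and camera above 3 N).
It fails at once if the squeeze bottle, cup or wooden mould is moved more than 20 mm (distance of any of squeeze_bottle, steel_cup, wood_mould from where it was at the start of the episode above 0.02 m).
It also fails if it takes over 51 s, if anything falls off the work surface, if the arm or the gripper's body presses on something with over 40 N, if the wrist force passes 120 N, or if a joint passes its speed limit or range.

ROBOT

A 6-joint arm with a two-finger parallel gripper is mounted at the origin on the work surface. World frame = base frame: x ahead of the robot, y to its left, z up, the work surface at z = 0. Lengths are in m, angles in rad, forces in N, time in s.
With the tool pointing down it reaches from about 0.25 to 0.725 m from the base axis. Payload 4 kg.
Tool frame: the origin (TCP) lies at the very end of the fingers, on their centre line; the grasp point (between the pads) lies 19 mm behind it (ctrl.grip_depth is the distance from the TCP to the grasp point, in m); z points along the fingers, y is the direction in which the jaws open and shut (so a half turn about z gives the same grasp; the last joint's range is limited). The gripper opens to 85 mm and grips with 20 to 120 N. Pads are 22 mm wide; open, the fingers measure 114 mm over their backs; the gripper's body (76 mm by 85 mm) begins 54 mm behind the grasp point. The pads swing forward as they close: fully open they stand 13 mm farther back than shut.
Start: joints at [1.275, 0.241, 0.005, 1.335, 0, 1.571], TCP at [0.146, 0.478, 0.209] pointing down, gripper open.
Joint ranges: [-2.72, 2.72], [-1.05, 1.87], [-1.09, 1.28], [-1.99, 2.15], [-1.42, 1.44], [-3.14, 3.14]. Speed limits (rad/s): [2.79, 2.79, 3.14, 3.14, 3.14, 3.14].

INTERFACE

Orientations are given as a rotation vector (axis times angle).
In Python, from station import ctrl gives the robot as it stands.
- The arm moves only by the shell command python3 -m pendant 'ROWS' [OPENING] [FORCE]. ROWS is a JSON object of lists of equal length, an entry for each row: "delta_pos": the shift along the tool's x, y, z in mm, a list of three; "turn": the turn about the tool's z in rad. A call has 1 to 10 rows; each row shifts and turns the commanded pose from where the row before left it, along the tool's axes as they then stand; what a row does not reach is not made up. A row lasts 1/10 s, in which the tool goes at most 50 mm and 8.59 degrees, less where a joint would pass 70% of its speed; a pose out of reach is approached as far as the arm can. A call with a gripper value outside its range is refused whole. OPENING is the closure, from -1 (fully open) to 1 (shut), so that 0 is half open, set as the call begins (- or left out, the last holds). The fingers move at their own pace and stop on an object; FORCE is the grip in N (left out, the last holds). Time passes only in rows, so rows that do not move let the fingers close. It gives the time, the measured TCP pose, the force and the opening at its end, in the units of the state.
- ctrl.get_obs(): the state, without advancing time (a new reading comes with each control period).
- ctrl.get_image(name): name is "side" or "top" or "wrist"; returns (picture, depth): 400x640x3 uint8, blue, green, red; 400x640 float32, m along the optical axis (not along the pixel's ray), 0 where there is no reading.
- ctrl.get_calibration(name): a dict with "fx", "fy", "cx", "cy" (pixels), "k1" (the pictures are not rectified: a ray, as slopes to the right and down, at radius r is drawn at 1 + k1 r^2 times it, then the intrinsics apply), "position" and "attitude" of the camera in the world. Camera axes: x right, y up, looking along -z (the intrinsics and any distortion apply to the point x, -y, -z); pixel columns grow to the right and rows downward; lengths in m; the calibration is good to about 2 mm. A picture is of the moment at which its call begins: read the wrist's pose just before it. get_calibration takes no time and is no camera call; for the wrist camera it gives the pose at the moment of the call.
- ctrl.sign_off(): hands the job in, once; it reports no verdict.
The state is a dict: "clock": time; "joints": joint angles; "joint_velocities": joint speeds; "joint_efforts": joint torques, N m; "position": TCP position; "orientation": TCP orientation; "ft_force": force on the tool from outside, world axes, zero at the start; "ft_torque": the same for the moment, N m; "opening": opening from 0.0 (shut) to 1.0 (fully open).
Only numpy, scipy, OpenCV 4.12 (cv2) and the standard library are available. Lean on these libraries where they do the work, as an engineer would, in place of code of your own. Each camera call takes 0.05 s, during which the arm holds its last target.

## Working session

There is one attempt and no reset: what is moved stays moved. The work goes in short steps, Python scripts to look and compute and a shell command to move; the robot and the scene stay as the last step left them, time stands still between calls to the robot, and variables do not carry over. Pictures are saved under pics/ and viewed, and the job is handed in when it is done.

```bash
ls; mkdir -p pics
python3 - <<'E'
from station import ctrl
import cv2
print(ctrl.get_obs())
for n in ("side","top","wrist"):
    c=ctrl.get_calibration(n); print(n,c)
    im,d=ctrl.get_image(n); cv2.imwrite(f"pics/{n}0.png",im)
    import numpy as np; np.save(f"{n}0_d.npy",d)
print(ctrl.grip_depth)
E
```

```text
pics
{'clock': 0.0, 'joints': array([ 1.27498348e+00,  2.41461160e-01,  3.72382869e-03,  1.33521120e+00,
       -2.04603526e-05,  1.57082856e+00]), 'joint_velocities': array([ 7.75695871e-04,  1.80363797e-04,  3.83948557e-05, -6.26499622e-05,
       -2.89458200e-04,  3.06151912e-04]), 'joint_efforts': array([ 5.56987015e-04, -3.72315037e+01,  2.52410334e+01,  1.68899941e-02,
       -1.01510045e-04, -7.72108905e-06]), 'position': array([0.14556536, 0.47762533, 0.20828881]), 'orientation': array([-0.46297542, -3.10698915,  0.00334819]), 'ft_force': array([ 0.02521432,  0.20819471, -0.39156571]), 'ft_torque': array([ 0.05568486,  0.06441425, -0.03765029]), 'opening': 0.998641331979761}
side {'fx': 421.02274870967153, 'fy': 421.02274870967153, 'cx': 322.0757730506119, 'cy': 199.78581077440165, 'k1': 0.02188807827592763, 'position': array([0.47308596, 0.89829544, 0.83443624]), 'attitude': array([-0.01842674,  1.34683446,  2.83291446])}
top {'fx': 491.0742316531755, 'fy': 491.0742316531755, 'cx': 329.01498454977343, 'cy': 203.22673154477948, 'k1': -0.1531571711195391, 'position': array([0.32651662, 0.06921899, 1.40603182]), 'attitude': array([ 0.09330593, -0.09208629, -1.59174548])}
wrist {'fx': 345.8129486911846, 'fy': 345.8129486911846, 'cx': 320.01695633022564, 'cy': 202.58824916040675, 'k1': -0.06715073929657206, 'position': array([0.08360969, 0.49784468, 0.37289761]), 'attitude': array([-0.22499343, -0.16533629,  1.26823414])}
0.0187
```

View pics/side0.png

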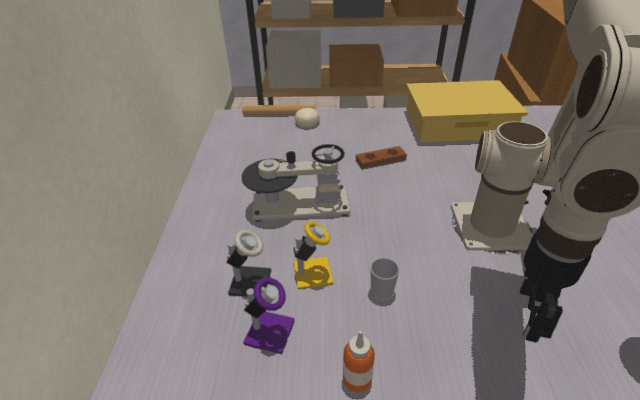

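View pics/top0.png

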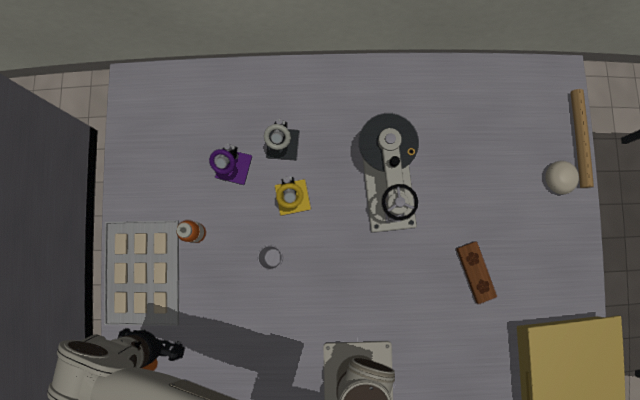

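View pics/wrist0.png

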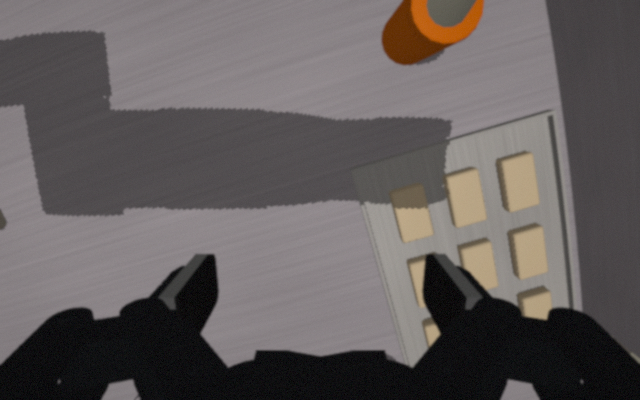

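```bash
cat > h.py <<'E'
import numpy as np, cv2
from scipy.spatial.transform import Rotation as R
def K(c): return np.array([[c["fx"],0,c["cx"]],[0,c["fy"],c["cy"]],[0,0,1]])
def ray(c,uv):
    p=cv2.undistortPoints(np.array([[uv]],float),K(c),np.array([c["k1"],0,0,0.]),None,None,criteria=(3,50,1e-9))[0,0] if 0 else cv2.undistortPoints(np.array([[uv]],float),K(c),np.array([c["k1"],0,0,0.]))[0,0]
    d=np.array([p[0],-p[1],-1.]); return R.from_rotvec(c["attitude"]).apply(d)
def atz(c,uv,z):
    d=ray(c,uv); return c["position"]+d*(z-c["position"][2])/d[2]
def atd(c,uv,dep): return c["position"]+ray(c,uv)*dep
def proj(c,P):
    q=R.from_rotvec(c["attitude"]).inv().apply(np.asarray(P,float)-c["position"]); x,y=q[0]/-q[2],-q[1]/-q[2]
    s=1+c["k1"]*(x*x+y*y); return np.array([c["fx"]*x*s+c["cx"],c["fy"]*y*s+c["cy"]])
def crop(im,u0,v0,u1,v1,s): return cv2.resize(im[v0:v1,u0:u1],None,fx=s,fy=s,interpolation=cv2.INTER_CUBIC)
E
python3 - <<'E'
from h import *
t=cv2.imread("pics/top0.png"); s=cv2.imread("pics/side0.png")
cv2.imwrite("pics/t_press.png",crop(t,340,100,440,240,4))
cv2.imwrite("pics/t_cam.png",crop(t,200,105,330,225,5))
cv2.imwrite("pics/s_press.png",crop(s,230,130,360,230,6))
cv2.imwrite("pics/s_cam.png",crop(s,215,215,345,305,6))
E
```

```text
(no output)
```

View pics/t_press.png

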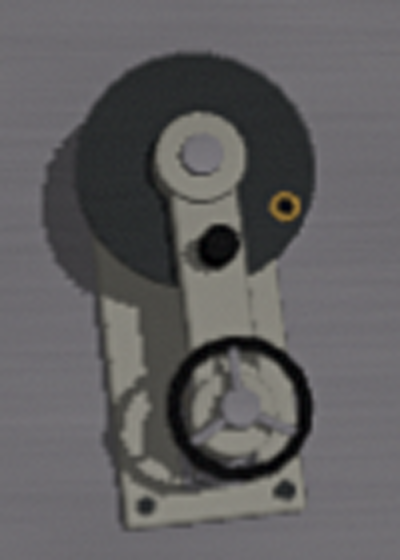

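View pics/t_cam.png

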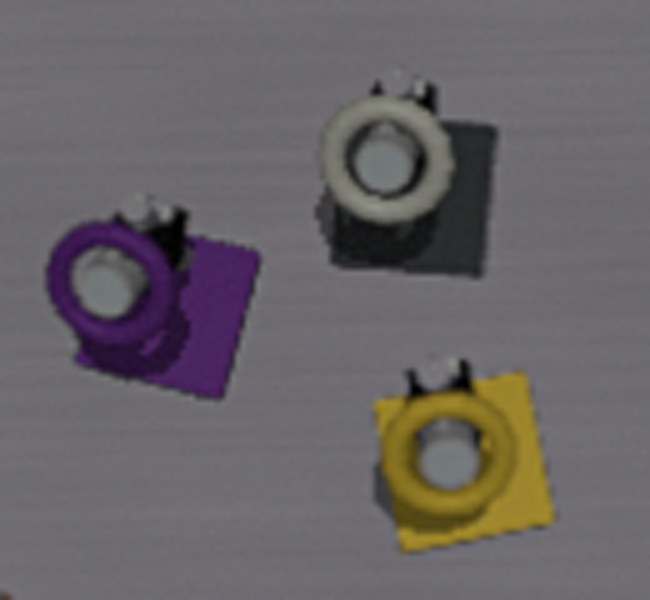

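View pics/s_press.png

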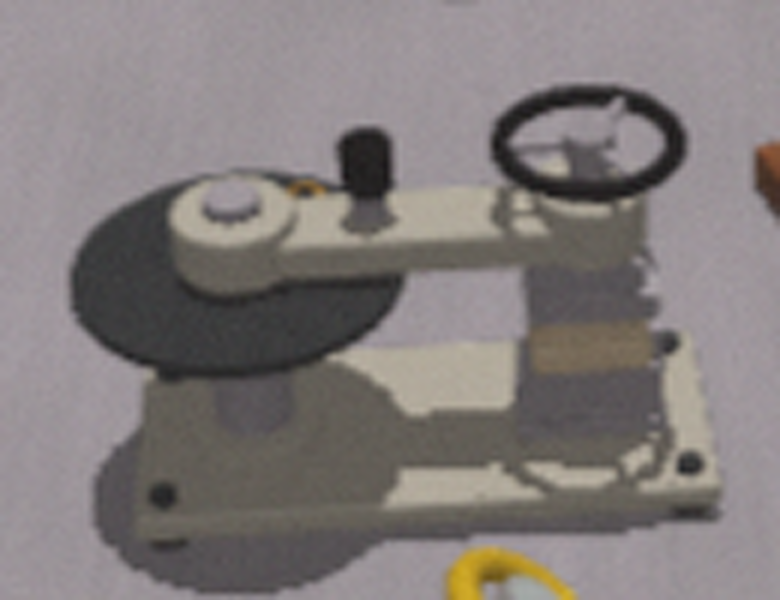

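View pics/s_cam.png

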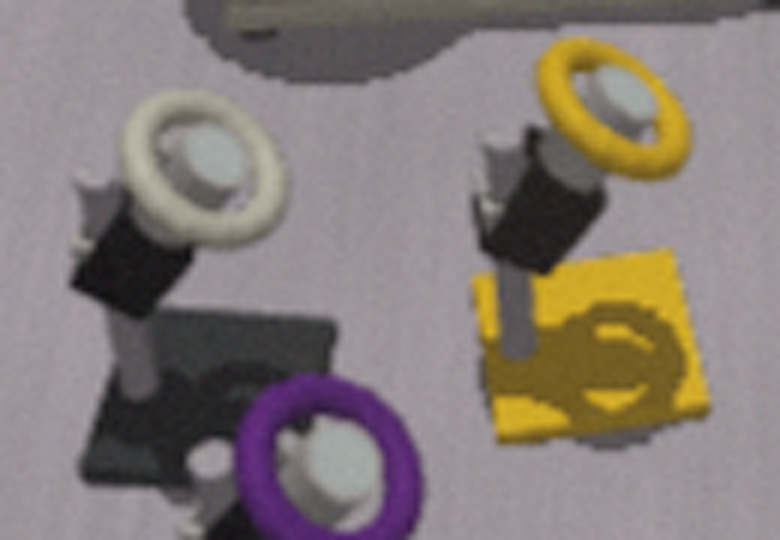

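```bash
cat > m1.py <<'E'
from h import *
from station import ctrl
t=ctrl.get_calibration("top"); s=ctrl.get_calibration("side")
def tp(u,v,z,sc,u0,v0): return atz(t,(u0+u/sc,v0+v/sc),z)
P=lambda u,v,z: atz(t,(340+u/4-.4,100+v/4-.4),z)
C=lambda u,v,z: atz(t,(200+u/5-.4,105+v/5-.4),z)
S=lambda u,v,z: atz(s,(230+u/6-.4,130+v/6-.4),z)
SC=lambda u,v,z: atz(s,(215+u/6-.4,215+v/6-.4),z)
np.set_printoptions(precision=4,suppress=True)
kn=P(219,242,.193); pl=P(196,172,.126); ho=P(285,206,.126); wh=P(240,408,.186); 
print("knob",kn,"plate",pl,"hole",ho,"wheel",wh)
print("side knob",S(366,135,.193),"plate",S(237,270,.126),"hole",S(305,190,.126),"wheel",S(588,140,.186))
c=pl[:2]
for n,p in (("knob",kn),("hole",ho),("wheel",wh)):
    v=p[:2]-c; print(n,np.hypot(*v),np.degrees(np.arctan2(v[1],v[0])))
b=[P(127,528,.022),P(303,512,.022),]; print("base front corners",b, (b[0]+b[1])/2, np.hypot(*(b[0]-b[1])[:2]))
v=(b[0]-b[1])[:2]; print("ang y axis",np.degrees(np.arctan2(v[1],v[0]))-90+180)
print("ring",C(388,160,.15),"glass",C(385,165,.15),"side",SC(205,168,.15),SC(215,170,.15))
q=[C(496,126,.01),C(483,276,.01),C(330,266,.01)]
print(q,(q[0]+q[2])/2); 
for a,b_ in ((0,1),(1,2)):
    v=(q[b_]-q[a])[:2]; print(np.hypot(*v),np.degrees(np.arctan2(v[1],v[0])))
D=np.load("top0_d.npy"); d=D[137,277]; print("glass depth pt",[atd(t,(x,y),D[y,x]) for x,y in((277,138),(276,137),(266,137),(288,137),(277,126),(277,148))])
print("knob depth",atd(t,(394,160),D[160,394]),"wheelhub",atd(t,(400,201),D[201,400]))
E
python3 m1.py
```

```text
knob [ 0.5756 -0.0988  0.193 ] plate [ 0.6374 -0.0946  0.126 ] hole [ 0.6131 -0.1535  0.126 ] wheel [ 0.4708 -0.1087  0.186 ]
side knob [ 0.5703 -0.1032  0.193 ] plate [ 0.6356 -0.0894  0.126 ] hole [ 0.6081 -0.1575  0.126 ] wheel [ 0.4664 -0.1078  0.186 ]
knob 0.06194985698926086 -176.1725653231059
hole 0.06367462686203822 -112.50045899830454
wheel 0.16727708161362412 -175.17532737830308
base front corners [array([ 0.4067, -0.0492,  0.022 ]), array([ 0.4149, -0.1747,  0.022 ])] [ 0.4108 -0.112   0.022 ] 0.12573478863352988
ang y axis 183.73007385624314
ring [0.6546 0.2007 0.15  ] glass [0.6519 0.2023 0.15  ] side [0.6505 0.2105 0.15  ] [0.6465 0.2116 0.15  ]
[array([0.7099, 0.1519, 0.01  ]), array([0.6205, 0.1606, 0.01  ]), array([0.6287, 0.2496, 0.01  ])] [0.6693 0.2008 0.01  ]
0.08986774489198839 174.41669666093836
0.0894085370032147 84.7069147364873
glass depth pt [array([0.6501, 0.201 , 0.1528]), array([0.6532, 0.2037, 0.1514]), array([0.6551, 0.2307, 0.1469]), array([0.6509, 0.1717, 0.1568]), array([0.6789, 0.1994, 0.1658]), array([0.6281, 0.2034, 0.1318])]
knob depth [ 0.5751 -0.0973  0.197 ] wheelhub [ 0.4717 -0.1092  0.1902]
```

```bash
cat >> h.py <<'E'
def to_tool(o,target):
    return R.from_rotvec(o["orientation"]).inv().apply(np.asarray(target)-o["position"])*1000
def yaw(o):
    y=R.from_rotvec(o["orientation"]).as_matrix()[:,1]; return np.degrees(np.arctan2(y[1],y[0]))
E
python3 - <<'E'
from h import *
from station import ctrl
np.set_printoptions(precision=4,suppress=True)
o=ctrl.get_obs(); print(R.from_rotvec(o["orientation"]).as_matrix(),yaw(o))
print(to_tool(o,[.545,-.099,.30]))
E
```

```text
[[-0.9566  0.2915 -0.0005]
 [ 0.2915  0.9566 -0.0015]
 [ 0.     -0.0016 -1.    ]] 73.05095755636219
[-550.2103 -435.476   -90.7917]
```

```bash
python3 -m pendant '{"delta_pos":[[0,0,-30],[0,0,-30],[0,0,-30],[-32,-25.5,0],[-32,-25.5,0],[-32,-25.5,0],[-32,-25.5,0],[-32,-25.5,0],[-32,-25.5,0],[-32,-25.5,0]],"turn":[0,0,0,0,0,0,0,0,0,0]}'
python3 -m pendant '{"delta_pos":[[-32,-25.5,0],[-32,-25.5,0],[-32,-25.5,0],[-32,-25.5,0],[-32,-25.5,0],[-32,-25.5,0],[-32,-25.5,0],[-32,-25.5,0],[-32,-25.5,0],[-32,-25.5,0]],"turn":[0,0,0,0,0,0,0,0,0,0]}'
python3 -m pendant '{"delta_pos":[[0,0,0],[0,0,0],[0,0,0],[0,0,0]],"turn":[-0.125,-0.125,-0.125,0]}'
cat > look.py <<'E'
import sys
from h import *
from station import ctrl
n,tag=sys.argv[1:3]
c=ctrl.get_calibration(n); im,d=ctrl.get_image(n)
cv2.imwrite(f"pics/{tag}.png",im); np.savez(f"{tag}.npz",d=d,**{k:np.asarray(v) for k,v in c.items()})
o=ctrl.get_obs(); print(o["clock"],o["position"],yaw(o),o["joints"])
E
python3 look.py wrist w1
```

```text
clock: 1.15
position: [0.3084, 0.2407, 0.2991]
orientation: [-0.462, -3.107, 0.0]
ft_force: [0.3, 0.3, 0.3]
opening: 1.003
clock: 2.15
position: [0.5403, -0.0966, 0.2988]
orientation: [-0.463, -3.107, -0.0]
ft_force: [0.6, 0.3, 0.1]
opening: 1.002
clock: 2.55
position: [0.5396, -0.0951, 0.2986]
orientation: [0.123, -3.138, -0.0]
ft_force: [-0.1, -0.3, -0.2]
opening: 0.999
2.6 [ 0.53960336 -0.09501315  0.29875315] 94.38440743260237 [-1.74317562e-01  3.24375450e-01  3.48600895e-01  1.59598163e+00
  4.13328347e-05 -2.50840055e-01]
```

View pics/w1.png

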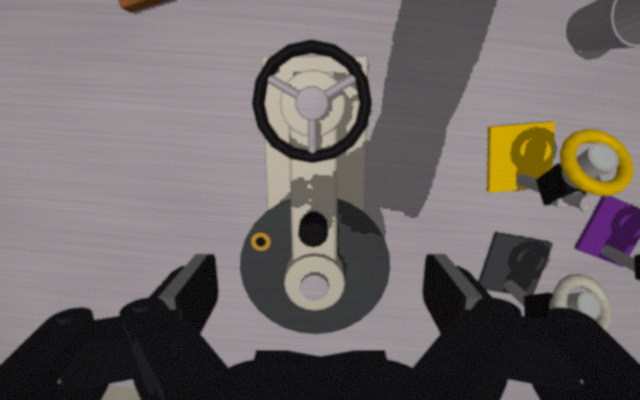

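Run:
```python
from h import *
cv2.imwrite("pics/w1c.png",crop(cv2.imread("pics/w1.png"),235,190,395,340,5))
cv2.imwrite("pics/w1d.png",crop(cv2.imread("pics/w1.png"),470,110,640,330,3))
```

```text
(no output)
```

View pics/w1c.png

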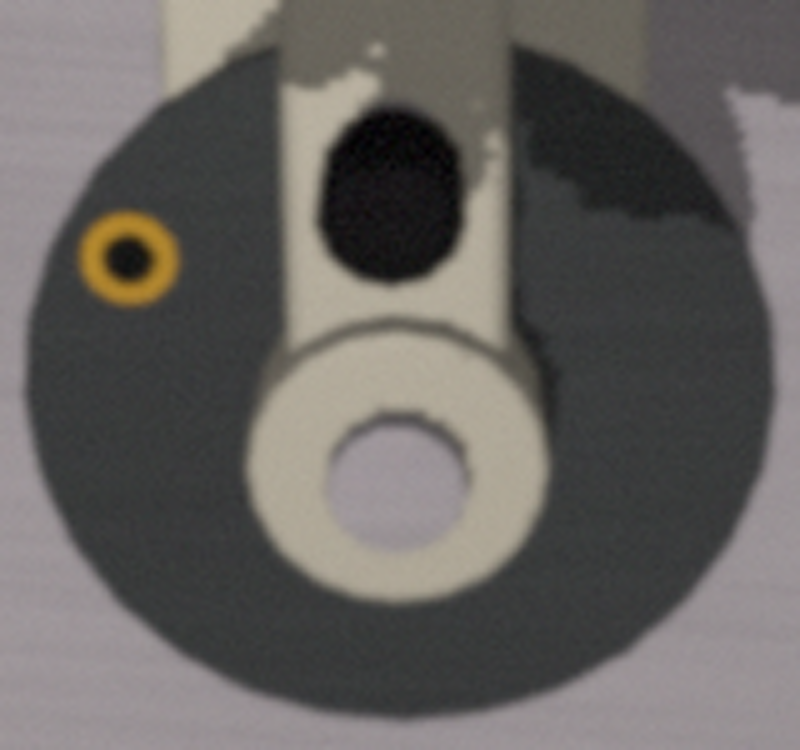

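View pics/w1d.png

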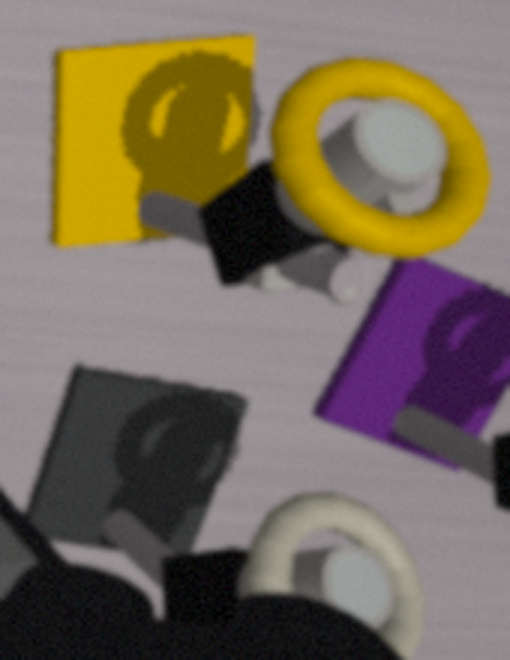

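Run:
```python
from h import *
np.set_printoptions(precision=4,suppress=True)
z=np.load("w1.npz"); d=z["d"]; c={k:z[k] for k in z.files if k!="d"}
for n,p,h in(("knob",(393,212),.193),("plate",(400,376),.126),("hole",(129,258),.126),("cap",(398,462),.166),("capin",(398,480),.166)):
    uv=(235+p[0]/5-.4,190+p[1]/5-.4); D=d[int(round(uv[1])),int(round(uv[0]))]
    print(n,uv,atz(c,uv,h),atd(c,uv,D))
print("wheel",atz(c,(312,101),.186),atd(c,(312,101),d[101,312]))
for p in((313,230),(311,225),(315,236),(330,290)): print(atd(c,p,d[p[1],p[0]]))
```

```text
knob (313.20000000000005, 232.0) [ 0.5723 -0.0971  0.193 ] [ 0.5724 -0.0971  0.1925]
plate (314.6, 264.8) [ 0.6331 -0.0923  0.126 ] [ 0.6181 -0.0929  0.1579]
hole (260.40000000000003, 241.2) [ 0.6109 -0.1506  0.126 ] [ 0.6108 -0.1506  0.1262]
cap (314.20000000000005, 282.0) [ 0.6322 -0.0922  0.166 ] [ 0.6325 -0.0921  0.1654]
capin (314.20000000000005, 285.6) [ 0.636  -0.0919  0.166 ] [ 0.6357 -0.0919  0.1664]
wheel [ 0.468  -0.1059  0.186 ] [ 0.4682 -0.1057  0.1929]
[ 0.5706 -0.0974  0.1929]
[ 0.5662 -0.0993  0.1932]
[ 0.5758 -0.0953  0.1925]
[ 0.4751 -0.0995  0.4632]
```

Run:
```python
from h import *
from station import ctrl
o=ctrl.get_obs(); print(to_tool(o,[.5708,-.0973,.160]))
```

```text
[-31.05810041  -4.70368616 138.72334515]
```

```bash
python3 -m pendant '{"delta_pos":[[-15.5,-2.3,0],[-15.5,-2.4,0],[0,0,28],[0,0,28],[0,0,28],[0,0,28],[0,0,18],[0,0,8.5],[0,0,0]],"turn":[0,0,0,0,0,0,0,0,0]}'
python3 look.py wrist w2
```

```text
clock: 3.5
position: [0.5701, -0.0969, 0.1595]
orientation: [0.122, -3.136, -0.001]
ft_force: [-0.8, 0.4, 0.8]
opening: 0.997
3.55 [ 0.57099992 -0.09707999  0.16081   ] 94.48889003302277 [-1.68406885e-01  4.21178396e-01  1.34294355e-01  1.28426909e+00
 -5.40059539e-07 -2.46752811e-01]
```

View pics/w2.png

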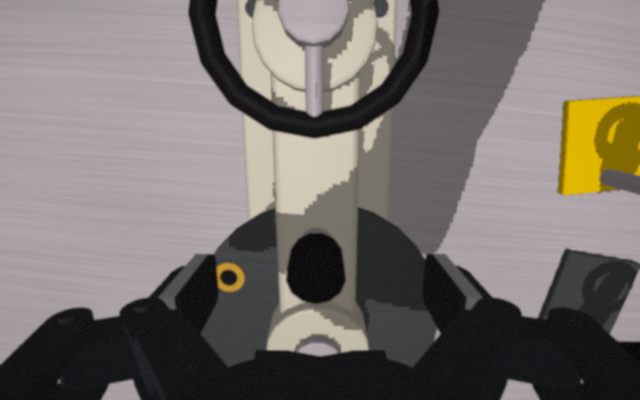

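```bash
python3 -m pendant '{"delta_pos":[[0,0,0],[0,0,0],[0,0,0],[0,0,0],[0,0,0],[0,0,0],[0,0,0],[0,0,0]],"turn":[0,0,0,0,0,0,0,0]}' 1 60
python3 look.py wrist w3; python3 look.py side s3;python3 - <<'E'
from h import *
cv2.imwrite("pics/s3c.png",crop(cv2.imread("pics/s3.png"),230,80,370,230,5))
E
```

```text
clock: 4.35
position: [0.5715, -0.0982, 0.1619]
orientation: [-0.123, 3.137, -0.003]
ft_force: [-1.4, -2.6, 5.7]
opening: 0.265
4.4 [ 0.57150958 -0.09816975  0.16189864] 94.48609472048473 [-0.16928157  0.41979261  0.13504798  1.28385607 -0.00147997 -0.24758206]
4.45 [ 0.5715271  -0.09815503  0.16189534] 94.48674895016264 [-0.16925292  0.41982964  0.13509602  1.28387416 -0.00147735 -0.24756481]
```

View pics/w3.png

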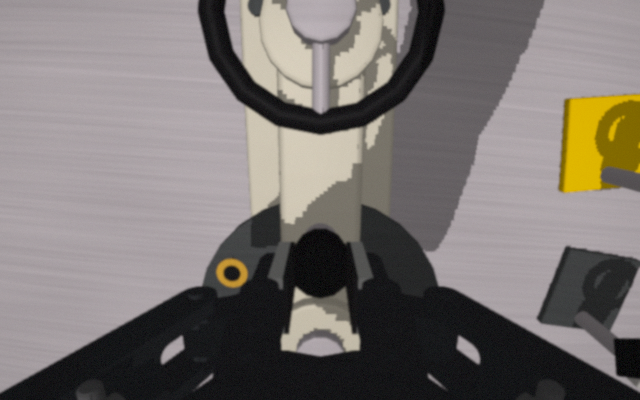

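View pics/s3c.png

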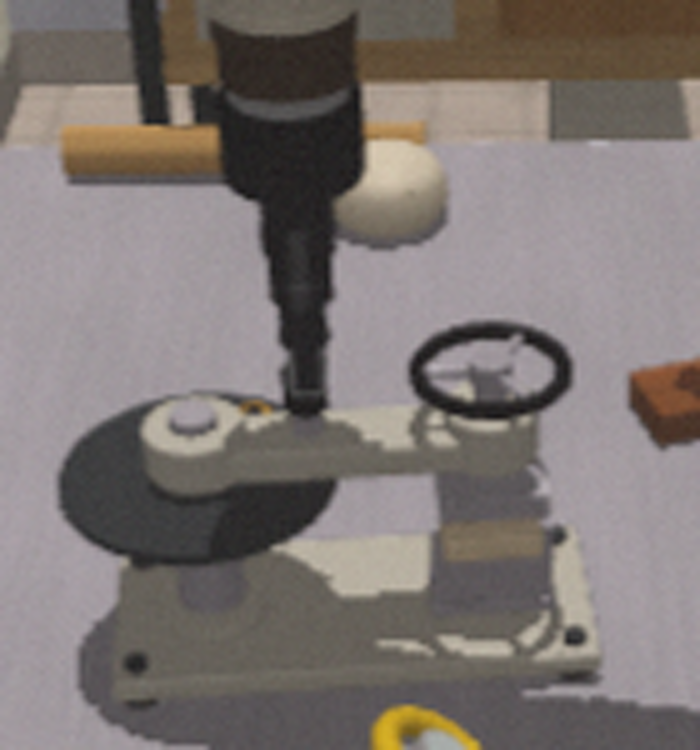

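```bash
python3 -m pendant '{"delta_pos":[[0,0,-4],[0,0,-4],[0,0,-3],[0,0,-2],[0,0,0]],"turn":[0,0,0,0,0]}'
python3 look.py side s4;python3 - <<'E'
from h import *
cv2.imwrite("pics/s4c.png",crop(cv2.imread("pics/s4.png"),240,130,360,230,5))
E
```

```text
clock: 4.95
position: [0.5712, -0.098, 0.1717]
orientation: [0.123, -3.138, 0.001]
ft_force: [4.1, -3.9, -10.1]
opening: 0.262
5.0 [ 0.57117586 -0.09794647  0.17154716] 94.49331092344818 [-1.69139860e-01  4.17289039e-01  1.56674209e-01  1.31172210e+00
 -1.22891878e-03 -2.47561253e-01]
```

View pics/s4c.png

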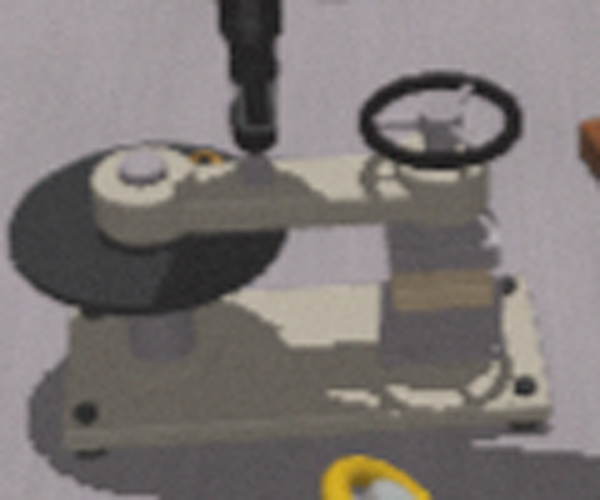

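```bash
python3 -m pendant '{"delta_pos":[[0,0,-2],[0,0,0]],"turn":[0,0]}'
```

```text
clock: 5.2
position: [0.5712, -0.0979, 0.1735]
orientation: [0.123, -3.137, 0.001]
ft_force: [4.9, -3.9, -10.4]
opening: 0.261
```

```bash
python3 -m pendant '{"delta_pos":[[-0.33,-6.5,0],[-0.33,-6.5,0],[-0.33,-6.5,0],[-0.33,-6.5,0],[-0.33,-6.5,0]],"turn":[-0.1,-0.1,-0.1,-0.1,-0.1]}'
```

```text
clock: 5.7
position: [0.5808, -0.1281, 0.1728]
orientation: [0.9, -3.006, -0.003]
ft_force: [2.4, -2.8, -10.4]
opening: 0.256
```

```bash
python3 -m pendant '{"delta_pos":[[-0.33,-6.5,0],[-0.33,-6.5,0],[-0.33,-6.5,0],[-0.33,-6.5,0],[-0.16,-3.2,0],[0,0,0]],"turn":[-0.1,-0.1,-0.1,-0.1,-0.05,0]}'; python3 look.py top t5; python3 look.py wrist w5;python3 - <<'E'
from h import *
cv2.imwrite("pics/t5c.png",crop(cv2.imread("pics/t5.png"),340,100,460,240,4))
E
```

```text
clock: 6.3
position: [0.6026, -0.15, 0.1728]
orientation: [1.542, -2.733, 0.002]
ft_force: [4.3, -6.7, -9.3]
opening: 0.258
6.35 [ 0.60242282 -0.14987115  0.1727799 ] 148.84381947968922 [-0.24215369  0.50144272  0.29215663  1.36352823 -0.00319742 -1.26917064]
6.4 [ 0.60233245 -0.14982293  0.17286491] 148.83112176769723 [-0.24213044  0.50119618  0.29197929  1.36359214 -0.00316451 -1.26892581]
```

View pics/t5c.png

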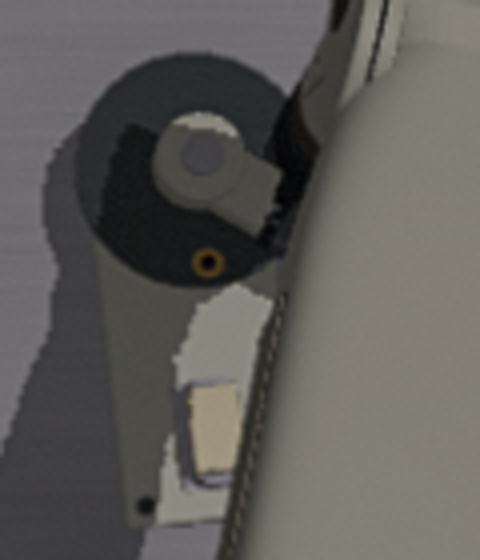

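View pics/w5.png

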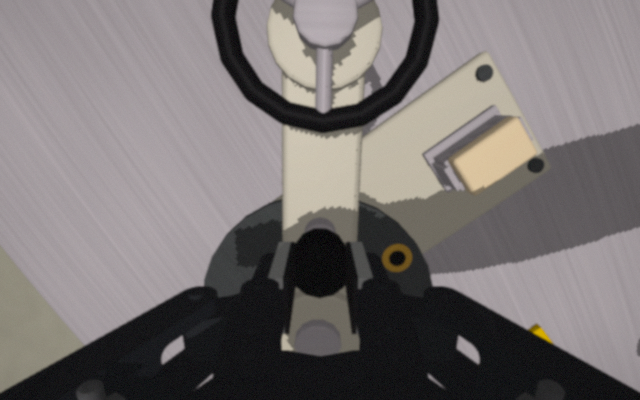

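```bash
python3 -m pendant '{"delta_pos":[[0,0,0],[0,0,0],[0,0,0],[0,-1,0],[0,-1,0],[0,-1,0],[0,-1,0]],"turn":[0,0,0,-0.015,-0.015,-0.015,-0.015]}' 0.3 30; python3 look.py wrist w6
```

```text
clock: 7.1
position: [0.6059, -0.1495, 0.1759]
orientation: [-1.629, 2.686, 0.001]
ft_force: [-0.8, 0.9, 0.1]
opening: 0.349
7.15 [ 0.60578117 -0.14938849  0.17575364] 152.50800806807322 [-2.42093128e-01  5.05570302e-01  3.06569138e-01  1.37234817e+00
  5.98958998e-04 -1.33306369e+00]
```

View pics/w6.png

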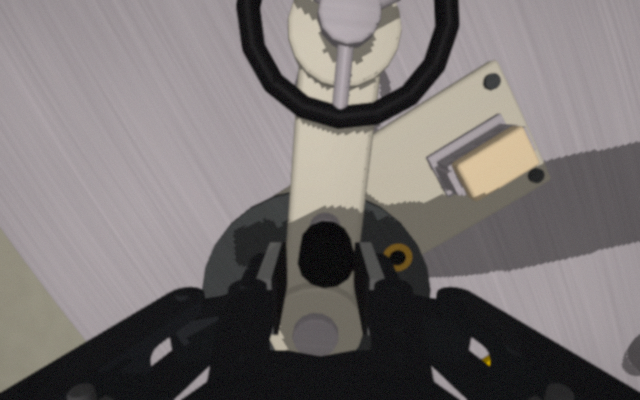

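```bash
python3 -m pendant '{"delta_pos":[[0,-1,0],[0,-1,0],[0,-1,0]],"turn":[-0.015,-0.015,-0.015]}';python3 -m pendant '{"delta_pos":[[0,-1,0],[0,-1,0]],"turn":[-0.015,-0.015]}'; python3 look.py wrist w7
```

```text
clock: 7.45
position: [0.6068, -0.1494, 0.1755]
orientation: [1.689, -2.647, -0.007]
ft_force: [-5.7, 4.7, 3.9]
opening: 0.351
clock: 7.65
position: [0.6089, -0.1506, 0.1756]
orientation: [1.729, -2.621, -0.005]
ft_force: [-0.7, 1.2, 1.0]
opening: 0.35
7.7 [ 0.60998072 -0.15157534  0.17585834] 156.82021228375496 [-2.43493053e-01  5.15508168e-01  3.22992893e-01  1.37911046e+00
 -1.27078389e-04 -1.40972581e+00]
```

View pics/w7.png

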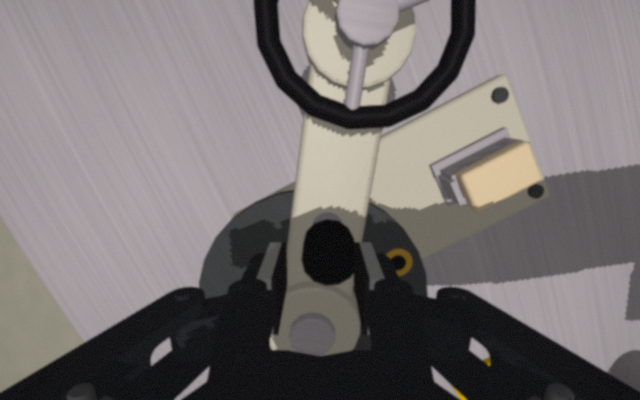

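```bash
cat > kn.py <<'E'
import sys
from h import *
z=np.load(sys.argv[1]+".npz"); d=z["d"]; c={k:z[k] for k in z.files if k!="d"}
im=cv2.imread("pics/"+sys.argv[1]+".png")
for v in range(235,285,8):
  print(v,[np.round(atd(c,(u,v),d[v,u])*1000).astype(int).tolist() for u in (318,328,338)], im[v,328])
E
python3 kn.py w7
```

```text
235 [[606, -160, 194], [601, -159, 196], [597, -157, 196]] [10 14 12]
243 [[584, -210, 340], [602, -157, 199], [598, -155, 199]] [18 17 14]
251 [[608, -155, 199], [604, -153, 198], [600, -152, 199]] [18 16 13]
259 [[609, -151, 199], [605, -150, 199], [601, -148, 199]] [17 16 15]
267 [[611, -147, 198], [607, -146, 199], [603, -144, 197]] [17 15 17]
275 [[613, -144, 198], [608, -142, 198], [604, -141, 199]] [11  7 10]
283 [[624, -119, 154], [610, -139, 199], [606, -136, 196]] [19 23 22]
```

```bash
python3 -m pendant '{"delta_pos":[[0,-1,0],[0,-0.5,0],[0,0,0]],"turn":[-0.015,-0.01,0]}'; python3 look.py wrist w8; python3 kn.py w8
```

```text
clock: 8.0
position: [0.6122, -0.1529, 0.1756]
orientation: [-1.76, 2.602, -0.001]
ft_force: [0.3, 0.1, 0.5]
opening: 0.351
8.05 [ 0.6120505  -0.15283873  0.17559128] 158.12098578939438 [-2.44574476e-01  5.19363382e-01  3.28594690e-01  1.37958223e+00
 -2.64994596e-04 -1.43350998e+00]
235 [[610, -161, 190], [605, -160, 191], [601, -159, 192]] [11 10  7]
243 [[611, -158, 192], [607, -157, 193], [602, -155, 193]] [13 10 14]
251 [[612, -155, 193], [608, -153, 191], [604, -152, 193]] [13 11 12]
259 [[614, -151, 193], [609, -150, 193], [605, -148, 193]] [10 14 12]
267 [[615, -148, 194], [611, -146, 194], [607, -144, 194]] [15 16 16]
275 [[617, -143, 192], [612, -142, 193], [608, -140, 193]] [18 16 20]
283 [[627, -120, 152], [622, -116, 149], [616, -114, 150]] [ 92 101 105]
```

View pics/w8.png

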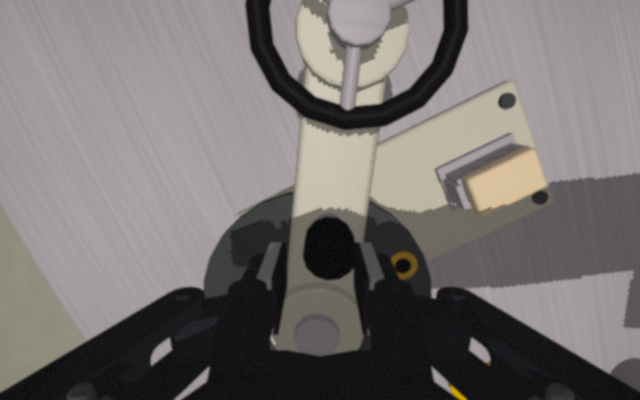

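```bash
python3 -m pendant '{"delta_pos":[[0,0,0],[0,0,0],[0,0,0],[0,0,-20],[0,0,-30],[0,0,-35],[0,0,-35]],"turn":[0,0,0,0,0,0,0]}' -0.3; python3 look.py wrist w9
python3 - <<'E'
from h import *
from station import ctrl
o=ctrl.get_obs(); print(to_tool(o,[.467,-.1064,o["position"][2]]))
E
```

```text
clock: 8.75
position: [0.6114, -0.1524, 0.2968]
orientation: [1.76, -2.602, -0.001]
ft_force: [0.9, 0.7, 0.1]
opening: 0.648
8.8 [ 0.61333784 -0.15288081  0.30398393] 158.1373721411866 [-2.44275817e-01  5.09833549e-01  6.42480843e-01  1.69301367e+00
 -1.27900094e-05 -1.43350468e+00]
[ 11.35352364 153.11358814  -1.5983289 ]
```

View pics/w9.png

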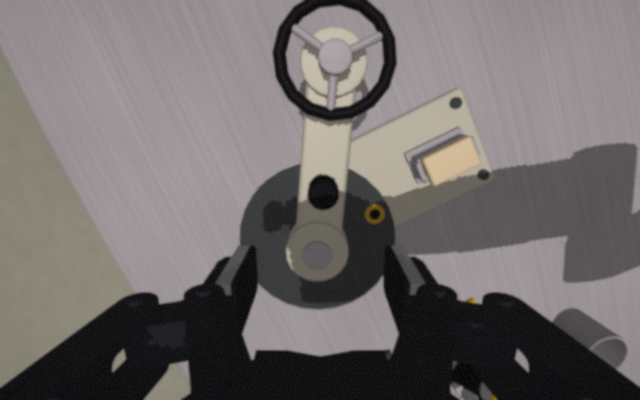

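```bash
python3 -m pendant '{"delta_pos":[[2.3,30.6,0],[2.3,30.6,0],[2.3,30.6,0],[2.3,30.6,0],[2.2,30.6,0],[0,0,0],[0,0,0],[0,0,0],[0,0,0]],"turn":[0,0,0,0,0,0.138,0.138,0.138,0.138]}' -1; python3 -m pendant '{"delta_pos":[[0,0,0],[0,0,0],[0,0,0],[0,0,0],[0,0,0]],"turn":[0.138,0.138,0.138,0.138,0]}';python3 look.py wrist w10
```

```text
clock: 9.7
position: [0.4654, -0.106, 0.2959]
orientation: [-0.976, 2.986, -0.001]
ft_force: [0.5, 0.1, -0.8]
opening: 1.004
clock: 10.2
position: [0.4655, -0.1061, 0.2957]
orientation: [-0.134, 3.138, -0.0]
ft_force: [1.3, -0.0, -0.3]
opening: 1.001
10.25 [ 0.46547656 -0.106063    0.29571985] 95.03933109486555 [-2.24013977e-01  1.74892197e-01  1.44863633e-01  1.54051387e+00
 -2.93088094e-05 -3.11966913e-01]
```

View pics/w10.png

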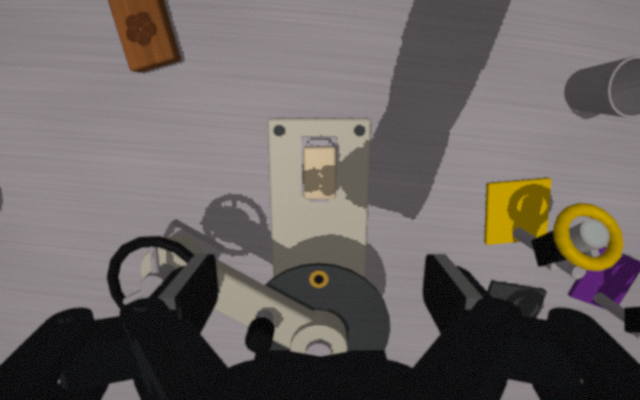

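Run:
```python
from h import *
cv2.imwrite("pics/w10c.png",crop(cv2.imread("pics/w10.png"),260,110,380,210,6))
z=np.load("w10.npz"); d=z["d"]; c={k:z[k] for k in z.files if k!="d"}
for v in (140,144,148,155,165,175,185,195,199,203):
    print(v,[np.round(atd(c,(u,v),d[v,u])*1000,1).tolist() for u in (306,320,334)])
```

```text
140 [[437.4, -124.6, 29.8], [433.3, -107.6, 61.8], [434.5, -90.2, 29.8]]
144 [[442.3, -124.2, 30.1], [438.1, -107.2, 58.9], [439.3, -89.8, 30.1]]
148 [[442.3, -122.4, 75.4], [441.0, -107.0, 75.4], [439.8, -91.5, 73.8]]
155 [[450.0, -121.8, 75.8], [448.7, -106.3, 75.5], [447.5, -90.8, 74.4]]
165 [[461.1, -121.0, 76.1], [460.0, -105.4, 74.8], [458.3, -89.8, 76.9]]
175 [[472.3, -120.1, 77.0], [471.3, -104.4, 75.0], [469.9, -88.6, 75.2]]
185 [[484.2, -119.3, 74.9], [482.5, -103.4, 76.0], [481.0, -87.6, 77.1]]
195 [[495.8, -118.4, 75.1], [494.3, -102.4, 75.4], [493.3, -86.3, 73.9]]
199 [[514.2, -119.0, 22.1], [502.0, -101.7, 63.7], [511.1, -82.5, 22.0]]
203 [[519.6, -118.6, 22.1], [517.9, -100.3, 22.7], [516.4, -82.0, 22.5]]
```

View pics/w10c.png

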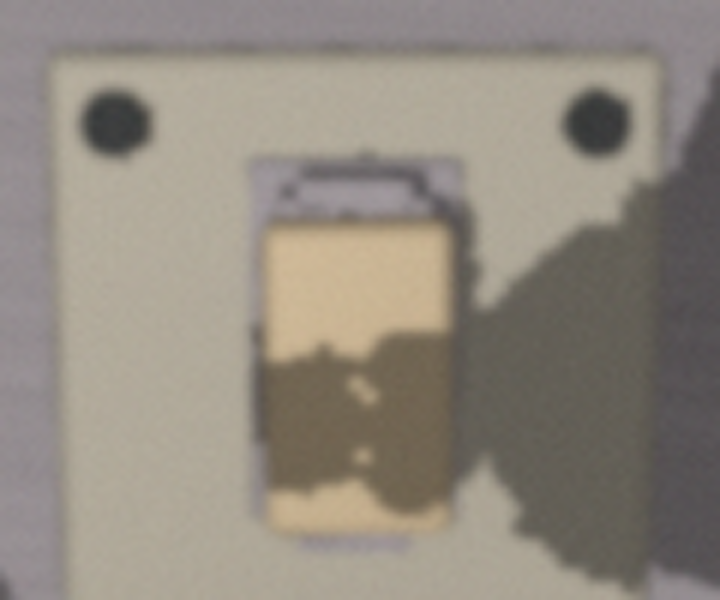

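Run:
```python
from h import *
from station import ctrl
z=np.load("w10.npz"); d=z["d"]; c={k:z[k] for k in z.files if k!="d"}
q=lambda u,v: atz(c,(260+u/6-.4,110+v/6-.4),.076)
P=[q(265,222),q(450,222),q(450,533),q(268,533)]; m=sum(P)/4
print(P,m, np.linalg.norm(P[0]-P[1]),np.linalg.norm(P[1]-P[2]))
v=(P[2]+P[3]-P[0]-P[1]); print(np.degrees(np.arctan2(v[1],v[0])))
o=ctrl.get_obs(); print(to_tool(o,[m[0],m[1],.047]))
```

```text
[array([ 0.44091502, -0.12499945,  0.076     ]), array([ 0.43798766, -0.09107537,  0.076     ]), array([ 0.49678941, -0.0853745 ,  0.076     ]), array([ 0.49977595, -0.12002426,  0.076     ])] [ 0.46886701 -0.1053684   0.076     ] 0.034050153288591706 0.05907746077194387
5.184505890806992
[ -3.38050033   0.42042434 248.72060171]
```

```bash
python3 -m pendant '{"delta_pos":[[-3.4,0.4,30],[0,0,35],[0,0,35],[0,0,35],[0,0,35],[0,0,30],[0,0,20],[0,0,15],[0,0,13.5],[0,0,0]],"turn":[0,0,0,0,0,0,0,0,0,0]}'; python3 look.py wrist w11
```

```text
clock: 11.25
position: [0.4672, -0.105, 0.0454]
orientation: [0.137, -3.135, -0.002]
ft_force: [-0.2, 0.2, 0.8]
opening: 1.001
11.3 [ 0.46804299 -0.10519533  0.04655914] 94.98943555616572 [-2.21086307e-01  3.41573002e-01 -3.12991837e-01  9.18326404e-01
  6.49219493e-06 -3.08169032e-01]
```

View pics/w11.png

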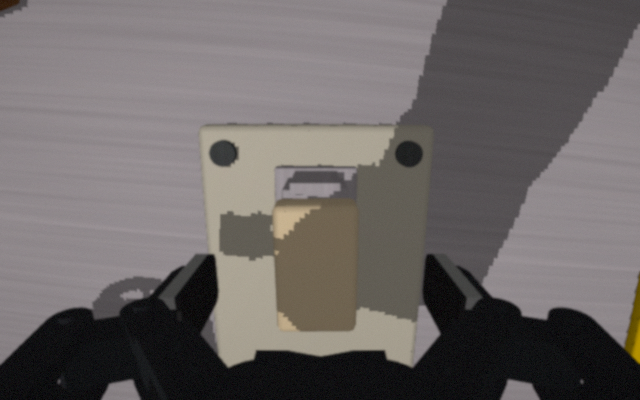

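```bash
python3 -m pendant '{"delta_pos":[[0,0,0],[0,0,0],[0,0,0],[0,0,0],[0,0,0],[0,0,0],[0,0,0]],"turn":[0,0,0,0,0,0,0]}' 1 40; python3 -m pendant '{"delta_pos":[[0,0,-10],[0,0,-20],[0,0,-25],[0,0,-25],[0,0,0],[0,0,0],[0,0,0]],"turn":[0,0,0,0,0,0,0]}'; python3 look.py wrist w12; python3 look.py side s12;python3 - <<'E'
from h import *
cv2.imwrite("pics/s12c.png",crop(cv2.imread("pics/s12.png"),270,100,390,220,5))
E
```

```text
clock: 12.0
position: [0.4696, -0.1056, 0.0482]
orientation: [-0.134, 3.137, -0.001]
ft_force: [0.0, 0.0, 5.9]
opening: 0.4
clock: 12.7
position: [0.4679, -0.1051, 0.1262]
orientation: [0.134, -3.137, -0.001]
ft_force: [0.1, 0.6, -1.0]
opening: 0.405
12.75 [ 0.46776772 -0.105148    0.12602165] 94.88284892531384 [-2.21115755e-01  2.57097085e-01 -1.97752662e-01  1.11855305e+00
  6.28936744e-06 -3.06338537e-01]
12.8 [ 0.4677897  -0.10514653  0.12597962] 94.88162944568244 [-2.21085433e-01  2.57282124e-01 -1.97621057e-01  1.11863624e+00
 -1.91663806e-05 -3.06286973e-01]
```

View pics/w12.png

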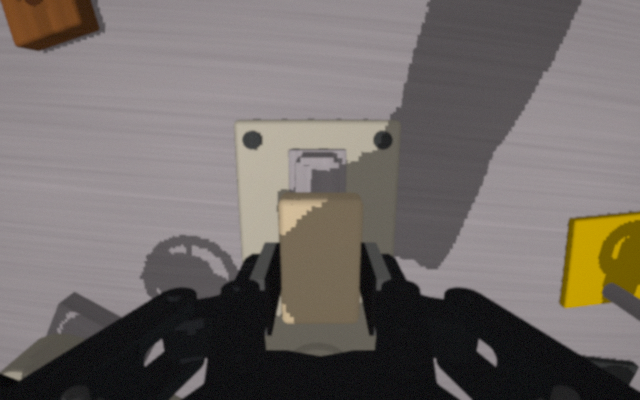

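View pics/s12c.png

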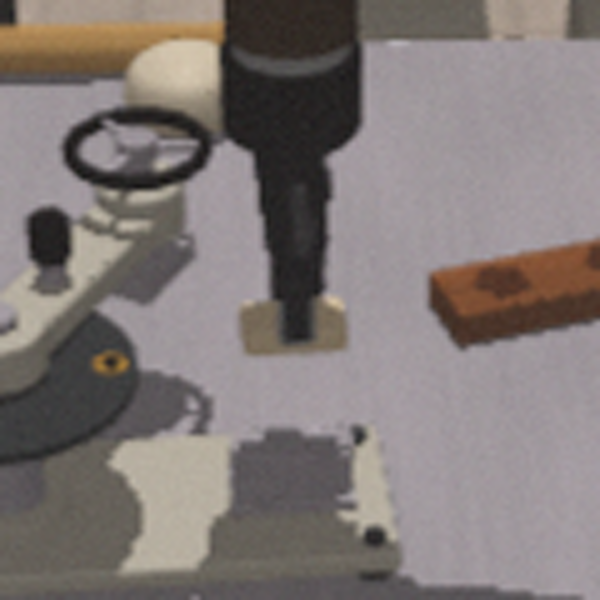

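```bash
python3 -m pendant '{"delta_pos":[[20,0,0],[20,0,0],[19,0,0],[0,0,25],[0,0,25],[0,0,18],[0,0,0]],"turn":[0,0,0,0,0,0,0]}' 1 20; python3 look.py wrist w13; python3 look.py side s13;python3 - <<'E'
from h import *
cv2.imwrite("pics/s13c.png",crop(cv2.imread("pics/s13.png"),270,120,390,220,6))
z=np.load("w13.npz"); d=z["d"]; c={k:z[k] for k in z.files if k!="d"}
for v in range(190,360,10):
    print(v,[np.round(atd(c,(u,v),d[v,u])*1000,1).tolist() for u in (310,330)])
E
```

```text
clock: 13.5
position: [0.4069, -0.1096, 0.0563]
orientation: [0.133, -3.132, -0.003]
ft_force: [-0.5, 0.7, -0.2]
opening: 0.401
13.55 [ 0.40822506 -0.10992845  0.0577817 ] 94.8815654319038 [-2.63023644e-01  2.30190815e-01 -4.37974701e-01  9.07256135e-01
 -2.68313121e-05 -3.48226355e-01]
13.6 [ 0.40950016 -0.11023752  0.05883569] 94.88494862673353 [-2.62957402e-01  2.29085734e-01 -4.36092502e-01  9.07578441e-01
 -1.14865631e-05 -3.48216436e-01]
190 [[392.9, -116.2, -0.9], [391.4, -103.2, 0.9]]
200 [[378.6, -115.3, 82.4], [377.7, -107.1, 83.3]]
210 [[343.4, -114.7, 221.3], [382.0, -106.7, 82.8]]
220 [[387.1, -114.6, 82.8], [386.0, -106.3, 84.0]]
230 [[391.1, -114.3, 84.1], [390.5, -105.9, 83.7]]
240 [[395.6, -113.9, 83.8], [395.1, -105.5, 83.3]]
250 [[400.1, -113.6, 83.9], [399.5, -105.0, 83.6]]
260 [[404.8, -113.2, 83.8], [404.0, -104.6, 83.8]]
270 [[409.7, -112.8, 83.3], [408.8, -104.2, 83.6]]
280 [[414.3, -112.5, 83.5], [413.0, -103.8, 84.8]]
290 [[418.6, -112.1, 84.7], [418.3, -103.3, 83.9]]
300 [[424.3, -111.7, 83.4], [423.4, -102.8, 83.6]]
310 [[429.3, -111.3, 83.5], [428.3, -102.3, 83.8]]
320 [[434.3, -110.9, 83.8], [433.3, -101.9, 84.1]]
330 [[456.2, -109.8, 60.0], [455.3, -99.0, 60.1]]
340 [[462.4, -109.3, 60.2], [461.2, -98.5, 60.6]]
350 [[469.5, -108.8, 59.4], [468.6, -97.8, 59.3]]
```

View pics/w13.png

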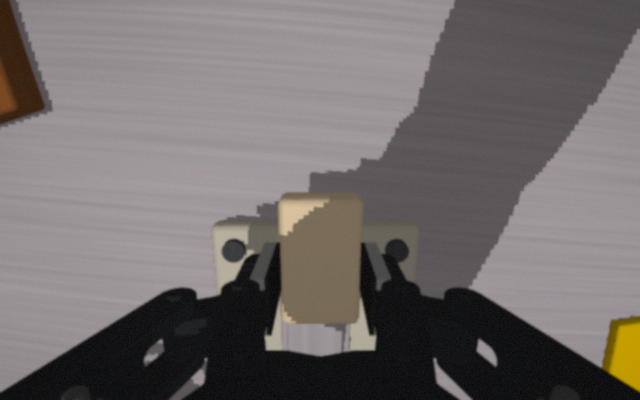

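View pics/s13c.png

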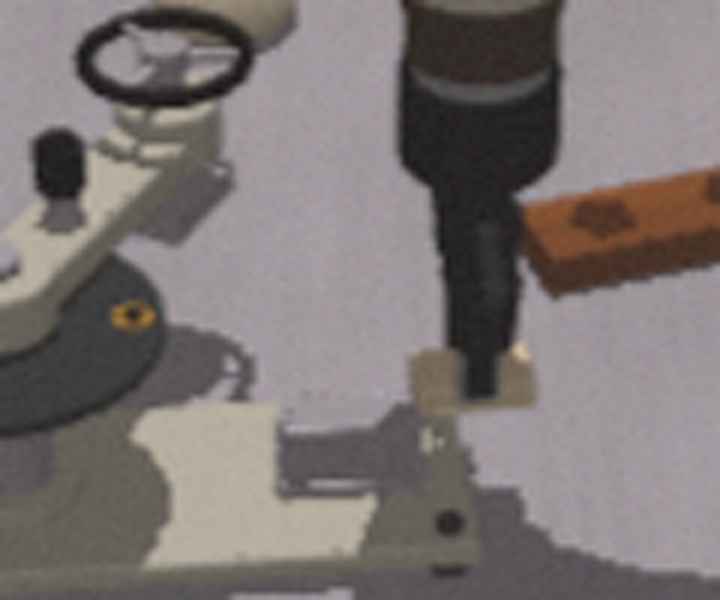

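```bash
cat > tilt.py <<'E'
import sys
from h import *
z=np.load(sys.argv[1]+".npz"); d=z["d"]; c={k:z[k] for k in z.files if k!="d"}
im=cv2.imread("pics/"+sys.argv[1]+".png")
P=[]
for v in range(196,330,3):
  for u in range(300,342,4):
    p=atd(c,(u,v),d[v,u]); b=im[v,u].astype(int)
    if d[v,u]>0 and b.sum()>150 and b[2]>b[0]+15: P.append(p)
P=np.array(P); m=np.median(P,0)
for i in range(4):
    A=np.c_[P[:,:2],np.ones(len(P))]; k=np.linalg.lstsq(A,P[:,2],rcond=None)[0]; r=P[:,2]-A@k; P=P[abs(r)<max(.004,2*np.std(r))]
n=np.array([-k[0],-k[1],1]); n/=np.linalg.norm(n)
print("n",n,"tilt",np.degrees(np.arccos(n[2])),"dir",np.degrees(np.arctan2(n[1],n[0])),"N",len(P),"rms",np.std(r),"\nmin",P.min(0),"max",P.max(0),"mid",(P.min(0)+P.max(0))/2)
E
python3 tilt.py w13
python3 -m pendant '{"delta_pos":[[0,0,2],[0,0,2],[0,0,2],[0,0,2],[0,0,2],[0,0,2],[0,0,0]],"turn":[0,0,0,0,0,0,0]}'; python3 look.py wrist w14; python3 tilt.py w14
```

```text
n [ 0.00252417 -0.00422534  0.99998789] tilt 0.282003919429334 dir -59.14639737012279 N 460 rms 0.000681818847312889 
min [ 0.3767661  -0.1194673   0.08019986] max [ 0.43660212 -0.09718419  0.08583722] mid [ 0.40668411 -0.10832574  0.08301854]
clock: 14.3
position: [0.4095, -0.1106, 0.0484]
orientation: [0.133, -3.138, 0.001]
ft_force: [-6.5, 0.7, 13.2]
opening: 0.405
14.35 [ 0.4095028  -0.11061359  0.04843105] 94.86656482009052 [-2.63252971e-01  2.42093798e-01 -4.51863497e-01  8.77018769e-01
 -7.39633920e-04 -3.48190350e-01]
n [-0.09114951 -0.00203365  0.99583514] tilt 5.231046199073637 dir -178.7218801618613 N 479 rms 0.0007705814011239947 
min [ 0.37917468 -0.12062031  0.06973905] max [ 0.43828119 -0.09835541  0.07967586] mid [ 0.40872793 -0.10948786  0.07470746]
```

View pics/w14.png

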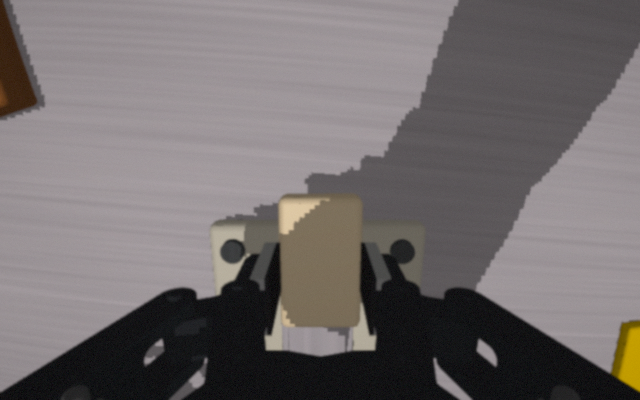

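```bash
python3 -m pendant '{"delta_pos":[[0,0,2],[0,0,2],[0,0,2],[0,0,0]],"turn":[0,0,0,0]}'; python3 look.py wrist w15; python3 tilt.py w15
```

```text
clock: 14.75
position: [0.4086, -0.1107, 0.0426]
orientation: [0.133, -3.137, 0.001]
ft_force: [-8.0, 0.2, 18.2]
opening: 0.403
14.8 [ 0.40859692 -0.11065408  0.04260343] 94.8585231545475 [-0.26344521  0.24979804 -0.46028685  0.8622315  -0.00133376 -0.34824073]
n [-0.24034572 -0.01666916  0.97054422] tilt 13.941027172131246 dir -176.0326082542413 N 493 rms 0.0007065027584840276 
min [ 0.37860317 -0.12069506  0.06193579] max [ 0.43509357 -0.09892839  0.07972292] mid [ 0.40684837 -0.10981172  0.07082935]
```

View pics/w15.png

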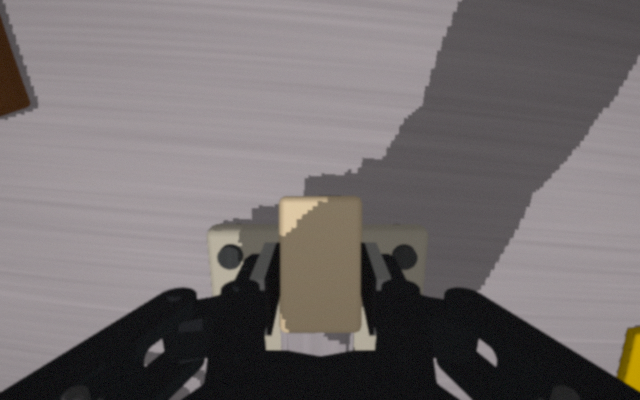

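```bash
python3 -m pendant '{"delta_pos":[[0,0,2],[0,0,2],[0,0,2],[0,0,0]],"turn":[0,0,0,0]}'; python3 look.py wrist w16; python3 tilt.py w16; python3 look.py side s16;python3 - <<'E'
from h import *
cv2.imwrite("pics/s16c.png",crop(cv2.imread("pics/s16.png"),270,120,390,220,6))
E
```

```text
clock: 15.2
position: [0.4081, -0.1107, 0.0366]
orientation: [0.133, -3.136, 0.001]
ft_force: [-9.6, 0.0, 17.4]
opening: 0.404
15.25 [ 0.40812563 -0.11070515  0.03655458] 94.85018582955404 [-0.26358094  0.25833069 -0.4683972   0.84635761 -0.00168583 -0.34822963]
n [-0.38640492 -0.03692615  0.92158976] tilt 22.84038756825694 dir -174.5411996518033 N 483 rms 0.0007003921779936946 
min [ 0.3795514  -0.12069589  0.05545741] max [ 0.4302839  -0.09961871  0.07903195] mid [ 0.40491765 -0.1101573   0.06724468]
15.3 [ 0.40812705 -0.11069042  0.03657226] 94.85224839025575 [-0.26355351  0.25828335 -0.46840509  0.8463735  -0.00167665 -0.34823824]
```

View pics/s16c.png

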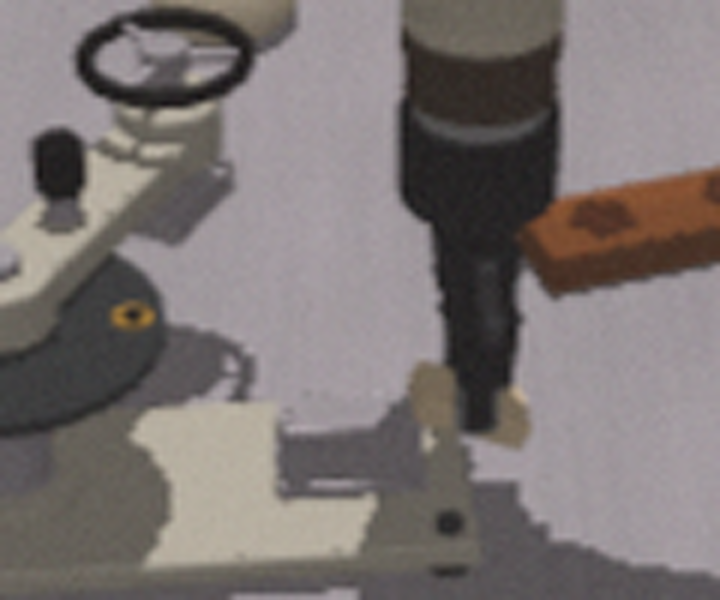

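```bash
python3 -m pendant '{"delta_pos":[[0,0,2],[0,0,2],[0,0,2],[0,0,1],[0,0,0]],"turn":[0,0,0,0,0]}'; python3 look.py wrist w17; python3 tilt.py w17
```

```text
clock: 15.8
position: [0.4081, -0.1107, 0.0298]
orientation: [0.133, -3.136, 0.002]
ft_force: [-11.5, 1.1, 20.4]
opening: 0.407
15.85 [ 0.4080547  -0.1107211   0.02979712] 94.85070400551925 [-0.26359456  0.2681821  -0.47713726  0.82772329 -0.0017722  -0.3482521 ]
n [-0.54982212 -0.0336387   0.83460415] tilt 33.42535843436868 dir -176.49894735505066 N 471 rms 0.0007849400148280975 
min [ 0.38161056 -0.12069172  0.04633697] max [ 0.4266497  -0.10038855  0.07716986] mid [ 0.40413013 -0.11054014  0.06175341]
```

```bash
python3 -m pendant '{"delta_pos":[[0,0,1.5],[0,0,0]],"turn":[0,0]}';python3 -m pendant '{"delta_pos":[[0,0,0],[0,0,0],[0,0,-15],[0,0,-30],[0,0,-40],[0,0,-45],[0,0,-45],[0,0,-40],[0,0,-20],[0,0,0]],"turn":[0,0,0,0,0,0,0,0,0,0]}' 1 50; python3 look.py wrist w18; python3 tilt.py w18; python3 look.py side s18
```

```text
clock: 16.05
position: [0.4081, -0.1107, 0.0284]
orientation: [0.133, -3.136, 0.002]
ft_force: [-10.1, 0.7, 22.7]
opening: 0.404
clock: 17.05
position: [0.4121, -0.111, 0.2651]
orientation: [-0.134, 3.132, -0.004]
ft_force: [-0.7, -0.0, -1.7]
opening: 0.407
17.1 [ 0.4109887  -0.11064409  0.26278188] 94.88115201713667 [-2.62995646e-01  7.11047914e-02 -5.93264154e-02  1.43694824e+00
  2.11125668e-05 -3.48189628e-01]
n [-0.57353782 -0.03295016  0.81851613] tilt 35.063472242120255 dir -176.71193109239184 N 468 rms 0.0007271482608872258 
min [ 0.38583407 -0.12093984  0.28079318] max [ 0.4297262  -0.10055392  0.31305199] mid [ 0.40778014 -0.11074688  0.29692259]
17.15 [ 0.40998773 -0.1103741   0.26127668] 94.8842976721496 [-2.62983097e-01  7.22312831e-02 -6.19603137e-02  1.43652822e+00
  6.21972153e-06 -3.48230174e-01]
```

View pics/w18.png

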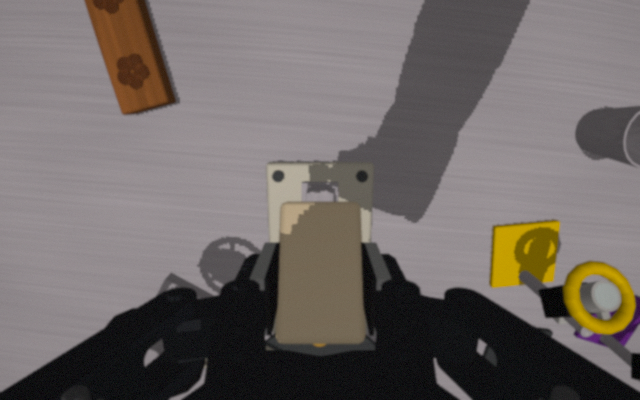

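View pics/s18.png

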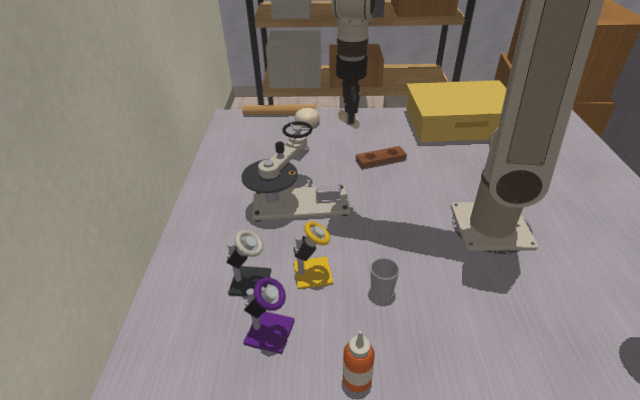

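```bash
sed -i 's/range(196,330,3)/range(196,352,3)/' tilt.py; python3 tilt.py w18
python3 - <<'E'
from h import *
t=cv2.imread("pics/top0.png")
z=np.load("w18.npz"); d=z["d"]; c={k:z[k] for k in z.files if k!="d"}
for v in (200,204,208,330,338,342,346): print(v,atd(c,(320,v),d[v,320]),cv2.imread("pics/w18.png")[v,320])
E
```

```text
n [-0.56892739 -0.03037483  0.82182662] tilt 34.73193417740722 dir -176.94390049901259 N 521 rms 0.0008632289498419199 
min [ 0.38583407 -0.12093984  0.28079318] max [ 0.43600321 -0.09996491  0.31513803] mid [ 0.41091864 -0.11045237  0.29796561]
200 [ 0.44419111 -0.10751562  0.06092792] [137 137 145]
204 [ 0.38719141 -0.1120909   0.28213012] [ 82  98 110]
208 [ 0.38849043 -0.11197622  0.28396197] [ 84 102 115]
330 [ 0.4293581  -0.10841116  0.31337394] [ 87 106 118]
338 [ 0.43254903 -0.10813526  0.31404627] [ 83 101 113]
342 [ 0.4343048  -0.1079838   0.31418566] [ 76  99 114]
346 [ 0.5843968  -0.09534108  0.12471   ] [ 52  96 121]
```

```bash
python3 -m pendant '{"delta_pos":[[0,0,0],[0,0,0],[-19.8,29.5,0],[-19.8,29.5,0],[-19.8,29.5,0],[-19.8,29.5,0],[0,0,0],[0,0,0],[0,0,0]],"turn":[0.09,0.09,0,0,0,0,0,0,0]}'; python3 look.py wrist w19; python3 tilt.py w19; python3 look.py top t19;  python3 - <<'E'
from h import *
cv2.imwrite("pics/t19c.png",crop(cv2.imread("pics/t19.png"),240,105,340,185,7))
E
```

```text
clock: 18.05
position: [0.4989, -0.001, 0.2604]
orientation: [-0.149, -3.135, 0.001]
ft_force: [-0.4, 0.1, -0.2]
opening: 0.405
18.1 [ 0.49903686 -0.00117615  0.26088747] 84.50762325926527 [-2.20249697e-03  2.24637324e-01  1.17961509e-01  1.46616361e+00
 -2.36550893e-04  9.36582317e-02]
n [-0.55652709  0.063503    0.82839904] tilt 34.065369907047675 dir 173.49037020819264 N 523 rms 0.0008492807994805367 
min [ 0.47235545 -0.01005832  0.27653742] max [0.52400297 0.01129434 0.30995604] mid [0.49817921 0.00061801 0.29324673]
18.15 [ 0.49923664 -0.00128161  0.26128346] 84.48888442645203 [-2.45686080e-03  2.24195572e-01  1.18412248e-01  1.46616041e+00
 -1.69088936e-04  9.37305037e-02]
```

View pics/w19.png

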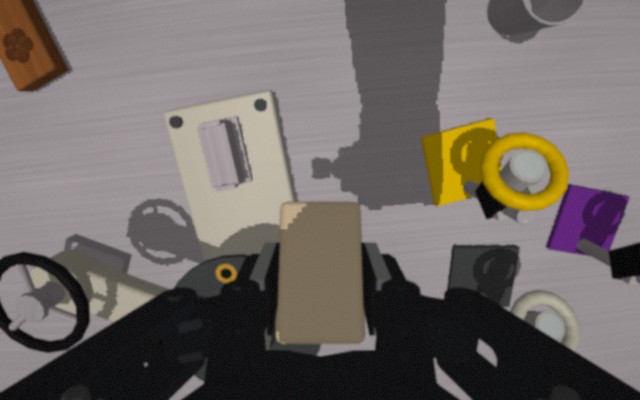

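View pics/t19c.png

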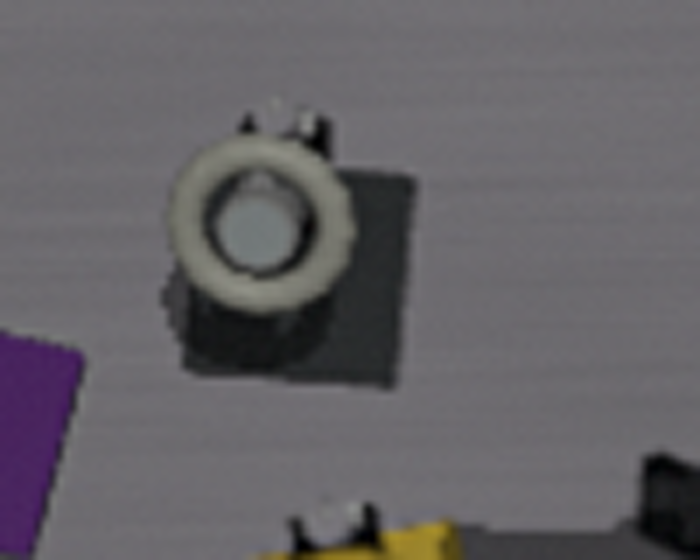

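Run:
```python
from h import *
im=cv2.imread("pics/w19.png")
cv2.imwrite("pics/w19c.png",crop(im,440,230,600,370,5))
```

```text
(no output)
```

View pics/w19c.png

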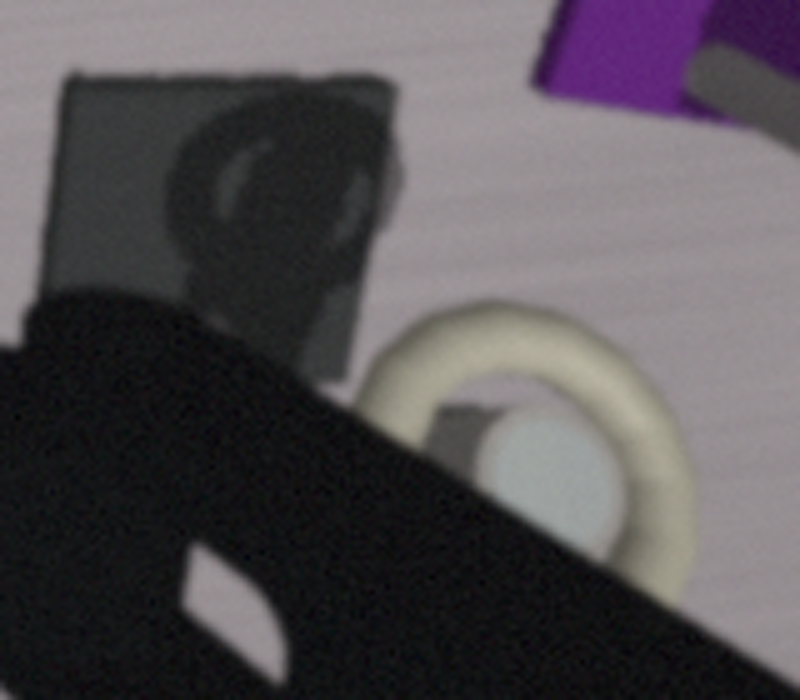

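Run:
```python
from h import *
np.set_printoptions(precision=4,suppress=True)
def ld(t):
    z=np.load(t+".npz"); return z["d"],{k:z[k] for k in z.files if k!="d"}
d,c=ld("w19")
uv=(440+548/5-.4,230+478/5-.4); print("w glass",atz(c,uv,.15),atd(c,uv,d[int(uv[1]+.5),int(uv[0]+.5)]))
for p in ((545,318),(552,318),(558,325),(552,330),(548,325)): print(p,atd(c,p,d[p[1],p[0]]))
print("base",[atz(c,(440+a/5-.4,230+b/5-.4),.01) for a,b in((68,78),(393,82),(345,382))])
d,c=ld("t19")
uv=(240+258/7-.4,105+232/7-.4); print("t glass",atz(c,uv,.15),atd(c,uv,d[int(uv[1]+.5),int(uv[0]+.5)]))
print("ring",atz(c,(240+262/7-.4,105+222/7-.4),.15))
d,c=ld("s18")
im=cv2.imread("pics/s18.png"); cv2.imwrite("pics/s18c.png",crop(im,225,220,285,270,12))
```

```text
w glass [0.6477 0.205  0.15  ] [0.6481 0.2053 0.1495]
(545, 318) [0.6427 0.2033 0.1451]
(552, 318) [0.6432 0.21   0.1457]
(558, 325) [0.6486 0.2139 0.1501]
(552, 330) [0.651  0.2061 0.1532]
(548, 325) [0.6486 0.2049 0.1484]
base [array([0.6171, 0.1627, 0.01  ]), array([0.6273, 0.2502, 0.01  ]), array([0.7165, 0.2427, 0.01  ])]
t glass [0.6515 0.2027 0.15  ] [0.6495 0.2018 0.158 ]
ring [0.6553 0.2012 0.15  ]
```

View pics/s18c.png

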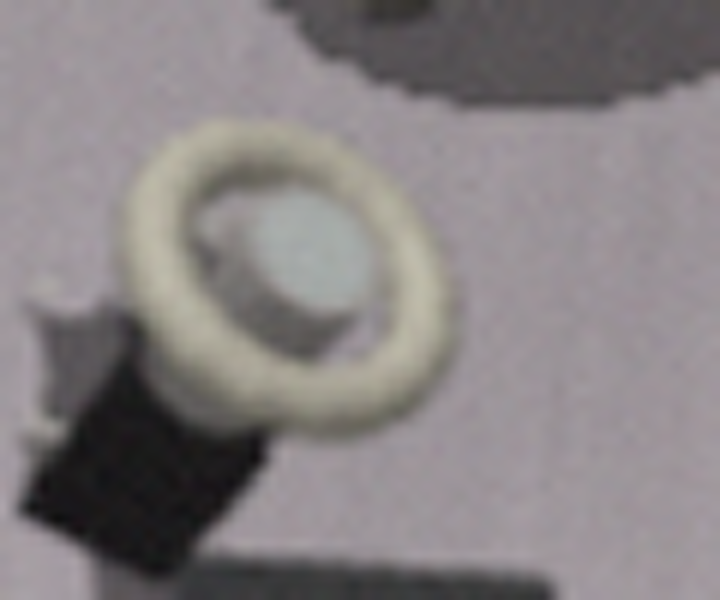

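```bash
python3 -m pendant '{"delta_pos":[[-4,12,0],[-7.6,29.3,0],[-7.6,29.3,0],[-7.6,29.3,0],[-7.6,29.3,0],[-7.6,29.3,0],[-7.6,29.3,0],[-7.6,29.3,0],[0,0,0],[0,0,0]],"turn":[0,0,0,0,0,0,0,0,0,0]}'; python3 -m pendant '{"delta_pos":[[0,0,10],[0,0,10],[0,0,10],[0,0,8],[0,0,0],[0,0,0],[0,0,0]],"turn":[0,0,0,0,0,0,0]}'; python3 look.py wrist w20; python3 tilt.py w20; python3 look.py side s20;  python3 look.py top t20
python3 - <<'E'
from h import *
cv2.imwrite("pics/s20c.png",crop(cv2.imread("pics/s20.png"),200,120,360,320,3))
E
```

```text
clock: 19.15
position: [0.5775, 0.211, 0.2613]
orientation: [-0.147, -3.138, 0.001]
ft_force: [-0.7, -0.4, -1.0]
opening: 0.403
clock: 19.85
position: [0.5779, 0.2103, 0.2242]
orientation: [0.149, 3.137, 0.001]
ft_force: [-0.1, 0.3, -1.0]
opening: 0.407
19.9 [0.57795632 0.21040542 0.22436018] 84.56867312889099 [3.49130351e-01 4.71567748e-01 3.77497947e-01 1.47545003e+00
 1.24256423e-05 4.43925216e-01]
n [-0.56123738  0.05694843  0.82569333] tilt 34.34115215884259 dir 174.20606079757948 N 517 rms 0.0007452094337240926 
min [0.55170887 0.20139016 0.23976707] max [0.60068646 0.22254143 0.27383893] mid [0.57619767 0.21196579 0.256803  ]
19.95 [0.57793589 0.21039681 0.22434758] 84.57097868139022 [ 3.49144756e-01  4.71561625e-01  3.77456090e-01  1.47545744e+00
 -1.81860492e-05  4.43899330e-01]
20.0 [0.57789386 0.21041606 0.22426671] 84.5715351535677 [ 3.49197676e-01  4.71638807e-01  3.77370631e-01  1.47544028e+00
 -1.84093607e-05  4.43942474e-01]
```

View pics/w20.png

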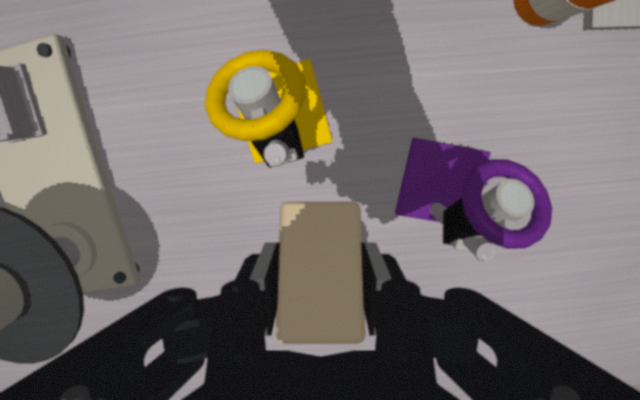

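View pics/s20c.png

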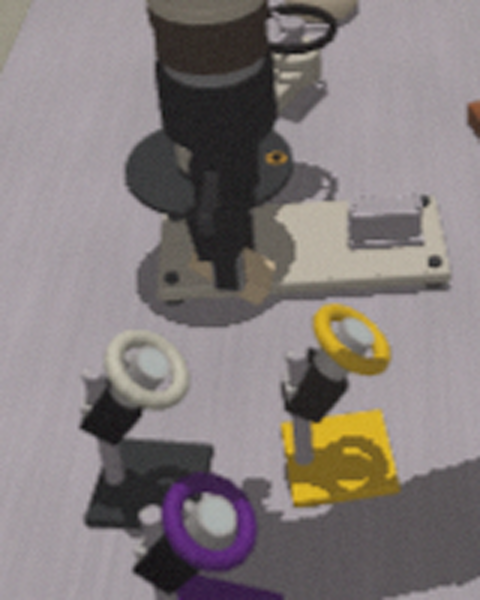

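View pics/t20.png

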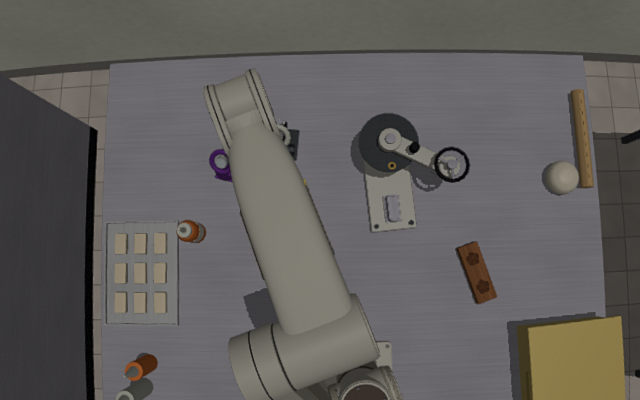

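Run:
```python
from h import *
z=np.load("s20.npz"); c={k:z[k] for k in z.files if k!="d"}
L=np.array([.649,.204,.15]);S=np.array([.5807,.2115,.2502])
print("lens",proj(c,L),"obs 250,242.3","sweet",proj(c,S))
a=np.radians(174.3);s=np.radians(35)
Z=np.array([np.sin(s)*np.cos(a),np.sin(s)*np.sin(a),np.cos(s)]);Y=np.array([-np.sin(a),np.cos(a),0]);X=np.cross(Y,Z)
print([np.dot(S-L,v) for v in(X,Y,Z)])
n=np.array([-.5612,.0569,.8257]); print("ang",np.arccos(n@Z))
x=np.array([-.5,-.0,.0])
from station import ctrl
o=ctrl.get_obs(); print(o["clock"],o["ft_force"],o["opening"],abs(o["joint_velocities"]).max())
```

```text
lens [249.79889167 240.58775683] obs 250,242.3 sweet [275.54392725 209.35832097]
[np.float64(-0.0011907208673622438), np.float64(-0.0006793778672186763), np.float64(0.12148786206666723)]
ang 0.013052296998969103
20.0 [-0.26243195 -0.13789802 -0.61376643] 0.4027357935994481 0.0035648174406648003
```

The side camera agrees with the measured lens and sweet positions to about 2 px, so I'm handing the job in.

```bash
python3 -c "
from station import ctrl
print(ctrl.sign_off())"
```

```text
the job is handed in; nothing more can be done
None
```

The press head is parked with its plunger home, and the sweet is held in the air in front of the white camera. I handed the job in at about 20 s of the 51 s allowed; sign-off reports no verdict.

**How it went**
- **Plunger and head:** I gripped the knob, lifted it about 12 mm and swung the head to about 0.97 rad. I then loosened the jaws and pushed the knob along until the pin dropped into the parking hole.
- **Sweet:** I gripped it by its long sides and lifted it clear. The moves cannot tilt the tool, so I pressed the sweet's far end on the near end of the lower die until it had turned 35 degrees in the fingers. I tightened the grip to 50 N and carried it to the lens.

**Last checks**

| Check | Measured |
|---|---|
| Knob top height after the pin dropped | 193 mm, the home height; still parked in the last top picture |
| Sweet centre off the lens axis | about 1 mm |
| Distance in front of the lens | 121 mm |
| Angle between sweet's underside and the lens axis | about 0.01 rad |
| Height of sweet centre | 250 mm |
| Arm speed and outside force | arm still, force near zero |

- **Disagreements:** the side camera put the lens and sweet within about 2 px of these positions. The lens estimates from the wrist, top and side cameras differed by 4 to 8 mm, which is inside the 18 mm tolerance.
- **Not measured:** I did not check the bystanders numerically. The last top picture shows the bottle and mould where they were; the arm hides the cup, which I never went near.

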